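# Close the stamping die on a brass blank

### The job

Lay the brass bar in the channel between the blue blocks of the lower die, then take the aluminium top die off its sloping stand by its red handle and lower it gently, kept level, over the two guide pins until it rests fully down on the blue blocks. Do not let it drop or tip on the pins, do not knock over the oil bottle or the green tin, and leave everything released.

Things in the scene. Friction and masses are not known exactly. Their poses are not given: they have to be found in the camera images.
- top_handle (a point): Centre of the red bar handle (24 mm thick in x, 90 long in y, 22 high in z) of the loose top die, 0.55-0.85 kg, 43 mm above the plate's underside, 31 mm above its top face. Axes: the plate's own, z out of its top face. Starts on the stand tilted 0.45 rad, handle side facing up and back towards the robot, long side (y) level. Fits the pins either way round.
- plate_mid (a point): Centre of the underside of the top die's aluminium plate: 84 (x) by 200 (y) by 12 mm (z), same axes as top_handle. Two through holes of 19 mm diameter, chamfered 2 mm, at x = 0, y = +-80 mm. The red bar stands over it on two 14 mm posts at y = +-33 mm.
- lower_die: Lower die, fixed: dark steel base 120 (x) by 230 (y) by 25 mm high; origin at the centre of its underside, on the table. Two upright steel guide pins, 16 mm diameter, at x = 0, y = +-80 mm, tops 95 mm above the table, last 12 mm tapering to 8 mm diameter. With the top die fully down its red bar's centre is 88 mm above the table.
- channel (a point): Middle of the channel floor of the lower die, 25 mm above the table, same axes. The channel runs along y, 30 mm wide, between four blue blocks 24 (x) by 26 (y) by 20 mm high centred at x = +-27, y = +-47 mm; open for fingers over the middle 68 mm. The top die rests on the blocks' tops, 45 mm above the table.
- blank_mid (a point): Centre of the loose brass bar, 0.3-0.45 kg, 120 mm long (x), 24 wide (y), 16 high. It starts flat on a pale wooden block 160 by 70 mm, 30 mm high (bar centre 38 mm above the table). Laid in the channel, along the die's y and between the pins, its centre is 33 mm above the table.
- stand: Wooden sloping stand, fixed, 130 (x) by 220 mm (y), about 94 mm high at the back (+x); its board slopes 0.45 rad (26 degrees) down to -x, with a ledge (lower than the plate's top face) at the low edge. Origin at the centre of its underside. The top die lies on it, plate_mid 68 mm above the table.
- oil: Yellow oil bottle with red cap, loose bystander, 60 mm diameter, 160 mm tall, origin at the centre of its underside.
- tin: Green tin, loose bystander, 74 mm diameter, 100 mm tall, origin at the centre of its underside.
There are look-alikes about, which are no part of the job. Of the things shaped like the part that bears top_handle, the aluminium one is meant.

How it is judged (in metres and radians):
On the way, in this order (a step that is already met when the one before it is completed fails the run):
1. the brass bar lies released in the channel of the lower die (x of blank_mid in the frame of lower_die between -0.006 and 0.006 m and y of blank_mid in the frame of lower_die between -0.015 and 0.015 m and z of blank_mid in the frame of lower_die between 0.03 and 0.036 m and angle between the x axis of blank_mid and the y axis of lower_die, either way round below 0.15 rad and contact force between blank and the fingers below 0.1 N and linear speed of blank below 0.02 m/s), for 0.2 s.
2. the top die is level with both pins in its holes, not yet down (x of top_handle in the frame of lower_die between -0.006 and 0.006 m and y of top_handle in the frame of lower_die between -0.006 and 0.006 m and z of top_handle in the frame of lower_die between 0.093 and 0.128 m and angle between top_handle's own z axis and vertical below 0.12 rad and angle between the y axis of top_handle and the y axis of lower_die, either way round below 0.08 rad), for 0.05 s.
At the end, for the whole second after the job is handed in: Bar in the channel: centre within 6 mm across, 15 mm along, 3 mm in height, 0.15 rad in direction. Top die on pins and blue blocks: within 4 mm sideways, red bar centre 85 to 90.5 mm above the table, within 0.035 rad of level and 0.06 rad of the die direction, at rest, released (x of blank_mid in the frame of lower_die between -0.006 and 0.006 m and y of blank_mid in the frame of lower_die between -0.015 and 0.015 m and z of blank_mid in the frame of lower_die between 0.03 and 0.036 m and angle between the x axis of blank_mid and the y axis of lower_die, either way round below 0.15 rad and x of top_handle in the frame of lower_die between -0.004 and 0.004 m and y of top_handle in the frame of lower_die between -0.004 and 0.004 m and z of top_handle in the frame of lower_die between 0.085 and 0.0905 m and angle between top_handle's own z axis and vertical below 0.035 rad and angle between the y axis of top_handle and the y axis of lower_die, either way round below 0.06 rad and linear speed of top_die below 0.02 m/s and contact force between top_die and the fingers below 0.1 N); the robot touches nothing.
It fails at once if the top die tips more than about 10 degrees while on the pins (over the lower die, below the pin tops) (x of top_handle in the frame of lower_die between -0.03 and 0.03 m and y of top_handle in the frame of lower_die between -0.03 and 0.03 m and z of top_handle in the frame of lower_die between 0 and 0.131 m and angle between top_handle's own z axis and vertical above 0.18 rad).
It fails at once if the top die drops or is slammed (faster than 0.3 m/s) while on the pins (x of top_handle in the frame of lower_die between -0.03 and 0.03 m and y of top_handle in the frame of lower_die between -0.03 and 0.03 m and z of top_handle in the frame of lower_die between 0 and 0.131 m and linear speed of top_die above 0.3 m/s).
It fails at once if the oil bottle or the tin is knocked over (angle between any of oil, tin's own z axis and vertical above 0.6 rad).
It also fails if it takes over 70 s, if anything falls off the work surface, if the arm or the gripper's body presses on something with over 40 N, if the wrist force passes 120 N, or if a joint passes its speed limit or range.

### The arm

A 7-joint arm with a two-finger parallel gripper is mounted at the origin on the work surface. World frame = base frame: x ahead of the robot, y to its left, z up, the work surface at z = 0. Lengths are in mm, angles in rad, forces in N, time in s.
With the tool pointing down it reaches from about 400 to 875 mm from the base axis. Payload 4.4 kg.
Tool frame: the origin (TCP) lies at the very end of the fingers, on their centre line; the grasp point (between the pads) lies 19 mm behind it; z points along the fingers, y is the direction in which the jaws open and shut (so a half turn about z gives the same grasp; the last joint's range is limited). The gripper opens to 85 mm and grips with 20 to 120 N. Pads are 22 mm wide; open, the fingers measure 114 mm over their backs; the gripper's body (76 mm by 85 mm) begins 54 mm behind the grasp point. The pads swing forward as they close: fully open they stand 13 mm farther back than shut.
Start: joints at [1.142, 0.628, 0.038, 1.517, -0.027, 0.996, -0.02], TCP at [230.709, -607.693, 231.313] pointing down, gripper open.
Joint ranges: [-3.06, 3.06], [-0.37, 2.12], [-1.25, 1.32], [0.18, 2.47], [-1.1, 4.24], [0.23, 1.98], [-2.94, 2.94]. Speed limits (rad/s): [2.57, 2.57, 3.14, 3.14, 3.14, 3.14, 3.14].

### API

Orientations are given as [roll, pitch, yaw] about the fixed x, y, z axes, in that order (R = Rz(yaw) Ry(pitch) Rx(roll)).
In Python, from cell import ctrl gives the robot as it stands.
- The arm moves only by the shell command python3 -m crank 'ROWS' [OPENING]. ROWS is JSON, a list that holds one entry, the list of rows, each a list of 6 numbers: the shift along the tool's x, y, z in units of 30 mm (1.0 is 30 mm), then the turn, a rotation vector about the tool's x, y, z in units of 6 degrees (1.0 is 6 degrees). In form: [[[tx, ty, tz, rx, ry, rz], ...]]. A call has 1 to 12 rows; each row shifts and turns the pose as measured when the row begins, along the tool's axes as they then stand; what a row does not reach is not made up. A row lasts 1/12 s, in which the tool goes at most 41.7 mm and 7.16 degrees, less where a joint would pass 70% of its speed; a pose out of reach is approached as far as the arm can. A call is refused whole if a number of a shift passes 1 or a number of a turn 1, either way. A call with a gripper value outside its range is refused whole. OPENING is the gripper command: -1 is fully open, 1 is shut, values between are in proportion, set as the call begins (- or left out, the last holds). The fingers move at their own pace and stop on an object; the grip force is fixed at half the most. Time passes only in rows, so rows that do not move let the fingers close. It gives the time, the measured TCP pose, the force and the opening at its end, in the units of the state.
- ctrl.read_state(): the state, without advancing time (a new reading comes with each control period).
- ctrl.get_image(name): name is "scene" or "top"; returns a dict with "color" (420x560x3 uint8, red, green, blue), "depth" (420x560 float32, mm along the optical axis (not along the pixel's ray), 0 where there is no reading), "camera_matrix" (3x3 intrinsics, pixels), "k1" (the pictures are not rectified: a ray, as slopes to the right and down, at radius r is drawn at 1 + k1 r^2 times it, then the intrinsics apply), "R" (3x3) and "t" (3): a world point X has camera coordinates R X + t. Camera axes: x right, y down, z forward; pixel columns grow to the right and rows downward; lengths in mm; the calibration is good to about 2 mm. A picture is of the moment at which its call begins.
- ctrl.finish_job(): hands the job in, once; it reports no verdict.
Trained networks look in a picture, given as the dict that the camera call returned (one of the last four; its "shot" number tells which), for a name from the list of things; names that differ only in an ending like _2 or _b are one class to them, and where a whole thing is asked for, a point or a joint stands for the part that bears it (a point fixed in the world has none). Each returns a list of dicts, best first, with "conf" (0 to 1); they miss things now and then, are a little off and sometimes report something else, mostly with a low value. They report only what shows in the picture. A call takes as long as a camera call. They do not tell look-alikes from the thing itself.
- ctrl.search_frame(query, picture): "extent" ([centre column, centre row, width, height] in pixels, round what is visible of it).
The state is a dict: "clock": time; "qpos": joint angles; "qd": joint speeds; "tau": joint torques, N m; "eef_pos": TCP position; "tool_rot": TCP orientation; "force": force on the tool from outside, world axes, zero at the start; "torque": the same for the moment, N m; "width": finger opening in mm.
Only numpy, scipy, OpenCV 4.12 (cv2) and the standard library are available. Lean on these libraries where they do the work, as an engineer would, in place of code of your own. Each camera call takes 0.05 s, during which the arm holds its last target. There are 200 camera calls.

## Working session

There is one attempt and no reset: what is moved stays moved. The work goes in short steps, Python scripts to look and compute and a shell command to move; the robot and the scene stay as the last step left them, time stands still between calls to the robot, and variables do not carry over. Pictures are saved under pics/ and viewed, about 8 in all and at most 12, crops included, and the job is handed in when it is done.

```bash
ls; mkdir -p pics
cat > h.py <<'E'
import numpy as np, cv2
from cell import ctrl
def save(p,n,crop=None,s=1):
    c=p["color"][:,:,::-1]
    if crop: x0,y0,x1,y1=crop; c=c[y0:y1,x0:x1]
    cv2.imwrite("pics/"+n,cv2.resize(c,None,fx=s,fy=s,interpolation=cv2.INTER_CUBIC))
def rays(p,uv):
    K=np.array(p["camera_matrix"]);uv=np.atleast_2d(uv).astype(float)
    d=(uv-K[:2,2])/[K[0,0],K[1,1]]; s=d.copy()
    for _ in range(20): s=d/(1+p["k1"]*(s**2).sum(1,keepdims=True))
    return np.c_[s,np.ones(len(s))]
def cloud(p):
    h,w=p["depth"].shape; u,v=np.meshgrid(np.arange(w),np.arange(h))
    r=rays(p,np.c_[u.ravel(),v.ravel()])*p["depth"].reshape(-1,1)
    return ((r-np.array(p["t"]))@np.array(p["R"])).reshape(h,w,3)
def onz(p,uv,z):
    R=np.array(p["R"]);o=-R.T@np.array(p["t"]); d=rays(p,uv)@R
    return o+d*((z-o[2])/d[:,2])[:,None]
def proj(p,X):
    c=np.atleast_2d(X)@np.array(p["R"]).T+np.array(p["t"]); s=c[:,:2]/c[:,2:]
    s=s*(1+p["k1"]*(s**2).sum(1,keepdims=True)); K=np.array(p["camera_matrix"])
    return s*[K[0,0],K[1,1]]+K[:2,2]
E
python3 - <<'E'
from h import *
for n in("scene","top"):
    p=ctrl.get_image(n); save(p,n+"1.png")
    R=np.array(p["R"]);print(n,(-R.T@np.array(p["t"])).round(),R.round(2).tolist(),p["camera_matrix"][0][0])
    C=cloud(p)
    for q in("top_handle","plate_mid","lower_die","channel","blank_mid","stand","oil","tin"):
        for d in ctrl.search_frame(q,p)[:4]:
            e=d["extent"];v,u=int(e[1]),int(e[0]);print(q,np.round(e).tolist(),round(d["conf"],2),C[v,u].round().tolist())
print(ctrl.read_state())
E
```

```text
pics
scene [1356.  -46.  998.] [[0.1, 1.0, 0.01], [0.74, -0.07, -0.67], [-0.67, 0.07, -0.74]] 475.8222146912647
top_handle [367.0, 204.0, 84.0, 28.0] 0.77 [541.0, 300.0, 75.0]
top_handle [368.0, 164.0, 76.0, 40.0] 0.66 [362.0, 350.0, 50.0]
plate_mid [368.0, 164.0, 77.0, 35.0] 0.72 [366.0, 346.0, 54.0]
plate_mid [366.0, 204.0, 85.0, 29.0] 0.71 [540.0, 298.0, 75.0]
plate_mid [254.0, 222.0, 21.0, 37.0] 0.59 [551.0, 0.0, 47.0]
lower_die [153.0, 226.0, 90.0, 56.0] 0.6 [519.0, -270.0, 22.0]
channel [152.0, 225.0, 87.0, 58.0] 0.83 [520.0, -272.0, 27.0]
channel [366.0, 204.0, 82.0, 29.0] 0.64 [534.0, 297.0, 73.0]
blank_mid [252.0, 223.0, 20.0, 37.0] 0.62 [551.0, -5.0, 47.0]
oil [225.0, 290.0, 27.0, 52.0] 0.62 [788.0, -80.0, 108.0]
tin [304.0, 274.0, 32.0, 47.0] 0.93 [757.0, 97.0, 96.0]
top [402.  40. 932.] [[0.02, -1.0, 0.01], [-0.98, -0.02, -0.18], [0.18, -0.0, -0.98]] 399.05555291240603
top_handle [156.0, 215.0, 91.0, 40.0] 0.68 [547.0, 288.0, 108.0]
top_handle [133.0, 304.0, 99.0, 62.0] 0.59 [357.0, 343.0, 56.0]
plate_mid [159.0, 216.0, 96.0, 37.0] 0.84 [541.0, 276.0, 119.0]
plate_mid [13
[... 441 characters left out ...]
0, 42.0] 0.95 [710.0, 107.0, 101.0]
{'clock': 0.9, 'qpos': array([ 1.14215203,  0.62837793,  0.03854324,  1.51738623, -0.02700684,
        0.9963078 , -0.01995934]), 'qd': array([ 0.0015456 ,  0.00021872,  0.00135971,  0.00074973,  0.00146315,
        0.00046728, -0.00083926]), 'tau': array([-9.01941730e-04, -5.63253701e+01,  1.22535959e+00, -1.93779981e+01,
        1.07753600e-02,  1.42506258e-03, -4.22243556e-05]), 'eef_pos': array([ 230.71918413, -607.69775487,  231.33294608]), 'tool_rot': array([ 3.14155292e+00, -1.86886542e-05,  3.62821567e-01]), 'force': array([-0.01041948,  1.65109334,  0.42566777]), 'torque': array([-0.05288822, -0.03608869,  0.01097329]), 'width': 85.40054832080291}
```

Run:
```python
import cv2
a=cv2.imread("pics/top1.png")[90:350,70:480];b=cv2.imread("pics/scene1.png")[130:330,90:430]
cv2.imwrite("pics/a.png",cv2.resize(a,(800,507),interpolation=3))
cv2.imwrite("pics/b.png",cv2.resize(b,(800,470),interpolation=3))
```

```text
(no output)
```

View pics/a.png

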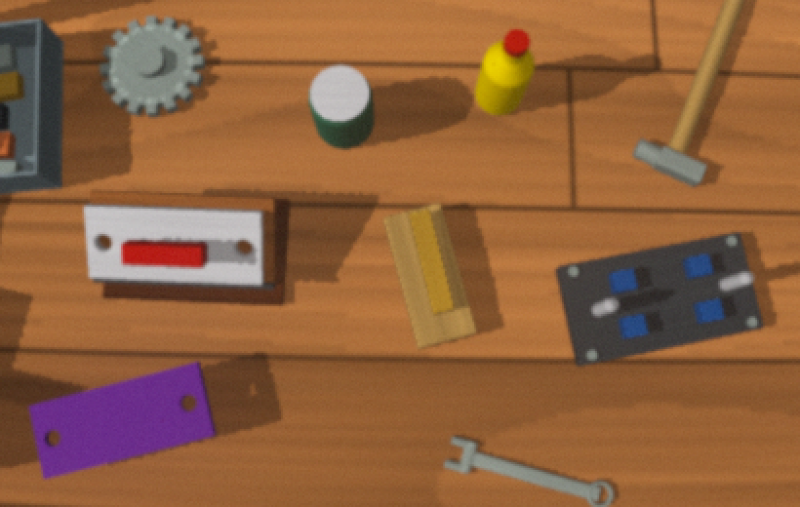

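View pics/b.png

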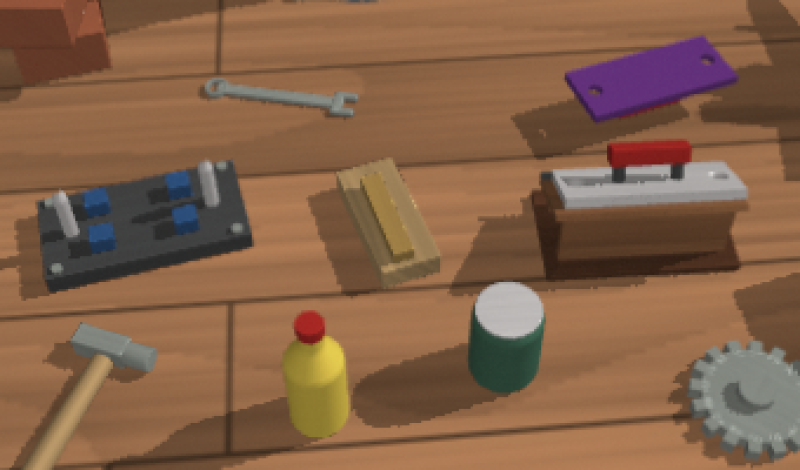

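Top picture (full-frame pixels): lower die at (409,241), pins at about (379,247) and (446,234); brass bar on its pale block at (290,226); aluminium plate with red handle on the stand at (160,215). The other similarly shaped part is a purple plate lying handle-down at (133,304). The aluminium-grey one at (160,215) fits the description, and the enlarged crop confirms it.

```bash
cat > meas.py <<'E'
from h import *
def seg(p,name,C):
    hsv=cv2.cvtColor(p["color"],cv2.COLOR_RGB2HSV).astype(int);H,S,V=[hsv[...,i] for i in range(3)]
    x,y,z=[C[...,i] for i in range(3)]
    ok=p["depth"]>0
    if name=="blue": return ok&(H>100)&(H<125)&(S>130)&(abs(z-45)<5)&(y<-150)
    if name=="brass": return ok&(H>18)&(H<30)&(S>150)&(abs(z-46)<6)&(abs(y)<120)&(x<650)
    if name=="red": return ok&((H<6)|(H>174))&(S>170)&(y>180)&(y<400)&(x>430)&(x<650)&(z>80)
    if name=="alu": return ok&(S<50)&(V>120)&(y>150)&(y<420)&(x>430)&(x<650)&(z>40)
def rect(P): # centre, long-axis yaw, sizes
    (c,s,a)=cv2.minAreaRect(P[:,:2].astype(np.float32)); b=cv2.boxPoints((c,s,a))
    e=[b[1]-b[0],b[2]-b[1]];l=max(e,key=np.linalg.norm); yaw=np.arctan2(l[1],l[0])
    return np.round(c,1),round(float((yaw+np.pi/2)%np.pi-np.pi/2),3),np.round(s,0)
if __name__=="__main__":
    for n in("top","scene"):
        p=ctrl.get_image(n);C=cloud(p)
        for k in("blue","brass","red","alu"):
            P=C[seg(p,k,C)]; print(n,k,len(P),P.mean(0).round(1),np.median(P[:,2]).round(1),*rect(P))
            if k=="alu":
                m=P.mean(0);nrm=np.linalg.svd(P-m,full_matrices=False)[2][2];print("normal",(nrm*np.sign(nrm[2])).round(3))
E
python3 meas.py
```

```text
top blue 463 [ 505.3 -275.5   45.9] 46.1 [ 505.6 -276.7] -1.375 [ 76. 120.]
top brass 572 [541.   -1.3  46.8] 46.9 [541.8  -1.2] 0.249 [120.  24.]
top red 449 [533.6 287.7 118.2] 118.4 [534.3 288.1] 1.552 [88. 23.]
top alu 2713 [552.1 285.5  81.3] 84.3 [550.3 289.6] 1.553 [200.  80.]
normal [-0.431  0.009  0.902]
scene blue 285 [ 512.7 -275.6   45.2] 45.4 [ 510.1 -274.9] -1.373 [ 80. 118.]
scene brass 0 [nan nan nan] nan [0. 0.] 0.0 [0. 0.]
scene red 338 [543.6 289.1 115.5] 116.4 [539.7 290.7] -1.568 [28. 90.]
scene alu 1094 [565.3 291.   85.5] 89.0 [554.1 290.9] 1.553 [201.  83.]
normal [-0.377  0.006  0.926]meas.py:18: RuntimeWarning: Mean of empty slice.
  P=C[seg(p,k,C)]; print(n,k,len(P),P.mean(0).round(1),np.median(P[:,2]).round(1),*rect(P))
  ret = um.true_divide(
  return _methods._mean(a, axis=axis, dtype=dtype,
  ret = ret.dtype.type(ret / rcount)
```

```bash
cat > go.py <<'E'
import sys;from h import *
from scipy.spatial.transform import Rotation as Ro
a=[float(v) for v in sys.argv[1:]]; s=ctrl.read_state()
T=np.array(a[:3]);R=Ro.from_euler("xyz",s["tool_rot"]);G=Ro.from_euler("xyz",a[3:6])
print("t",s["clock"],"F",s["force"].round(1),"w",s["width"].round(1),"pos",s["eef_pos"].round(1),"rpy",s["tool_rot"].round(3))
print("shift",(R.inv().apply(T-s["eef_pos"])/30).round(2),"turn",(np.degrees((R.inv()*G).as_rotvec())/6).round(2),"shift after turn",(G.inv().apply(T-s["eef_pos"])/30).round(2))
E
python3 -m crank '[[[0,0,0,0,0,0.5],[0,0,0,0,0,0.6]]]' 0.2; python3 go.py 542 -1 150 3.1416 0 0.249
```

```text
clock: 1.17
eef_pos: [230.6, -607.8, 231.4]
tool_rot: [3.142, -0.0, 0.245]
force: [-0.5, -0.3, -0.7]
width: 63.9Traceback (most recent call last):
  File "go.py", line 5, in <module>
    print("t",s["clock"],"F",s["force"].round(1),"w",s["width"].round(1),"pos",s["eef_pos"].round(1),"rpy",s["tool_rot"].round(3))
                                                     ^^^^^^^^^^^^^^^^
AttributeError: 'float' object has no attribute 'round'
```

```bash
sed -i 's/s\["width"\].round(1)/round(s["width"],1)/' go.py; python3 go.py 542 -1 150 3.1416 0 0.249
```

```text
t 1.1667 F [-0.5 -0.3 -0.7] w 63.9 pos [ 230.6 -607.8  231.4] rpy [ 3.142 -0.     0.245]
shift [ 14.97 -17.11   2.72] turn [ 0.   -0.   -0.04] shift after turn [ 15.04 -17.04   2.71]
```

```bash
python3 -m crank '[[[0.83,-0.95,0,0,0,0],[0.83,-0.95,0,0,0,0],[0.83,-0.95,0,0,0,0],[0.83,-0.95,0,0,0,0],[0.83,-0.95,0,0,0,0],[0.83,-0.95,0,0,0,0],[0.83,-0.95,0,0,0,0],[0.83,-0.95,0,0,0,0],[0.83,-0.95,0,0,0,0],[0.83,-0.95,0,0,0,0],[0.83,-0.95,0,0,0,0],[0.83,-0.95,0,0,0,0]]]' 0; python3 go.py 542 -1 120 3.1416 0 0.249
```

```text
clock: 2.17
eef_pos: [443.2, -199.8, 228.8]
tool_rot: [3.13, 0.002, 0.221]
force: [0.3, -0.2, -0.6]
width: 42.7
t 2.1667 F [ 0.3 -0.2 -0.6] w 42.7 pos [ 443.2 -199.8  228.8] rpy [3.13e+00 2.00e-03 2.21e-01]
shift [ 4.67 -5.78  3.55] turn [ 0.11  0.02 -0.27] shift after turn [ 4.82 -5.61  3.63]
```

```bash
python3 -m crank '[[[0.7,-0.85,0.4,0.1,0,-0.25],[0.7,-0.85,0.5,0,0,0],[0.7,-0.85,0.5,0,0,0],[0.7,-0.8,0.5,0,0,0],[0.7,-0.8,0.6,0,0,0],[0.7,-0.8,0.6,0,0,0],[0.6,-0.7,0.5,0,0,0],[0,0,0,0,0,0]]]'; python3 go.py 542 -1 120 3.1416 0 0.249
```

```text
clock: 2.83
eef_pos: [553.6, 19.8, 119.6]
tool_rot: [3.14, -0.014, 0.261]
force: [0.2, 0.2, -0.3]
width: 42.6
t 2.8333 F [ 0.2  0.2 -0.3] w 42.6 pos [553.6  19.8 119.6] rpy [ 3.14  -0.014  0.261]
shift [-0.55  0.57 -0.02] turn [ 0.02 -0.13  0.12] shift after turn [-0.54  0.58 -0.01]
```

```bash
python3 go.py 542 -1 90 3.1416 0 0.249
python3 - <<'E'
from h import *
a=ctrl.get_image("top");b=ctrl.get_image("scene")
A=cv2.resize(a["color"][150:290,220:360],(400,400),interpolation=3);B=cv2.resize(b["color"][150:290,180:320],(400,400),interpolation=3)
cv2.imwrite("pics/c.png",np.hstack([A,B])[:,:,::-1])
E
```

```text
t 2.8333 F [ 0.2  0.2 -0.3] w 42.6 pos [553.6  19.8 119.6] rpy [ 3.14  -0.014  0.261]
shift [-0.57  0.57  0.98] turn [ 0.02 -0.13  0.12] shift after turn [-0.54  0.58  0.99]
```

View pics/c.png

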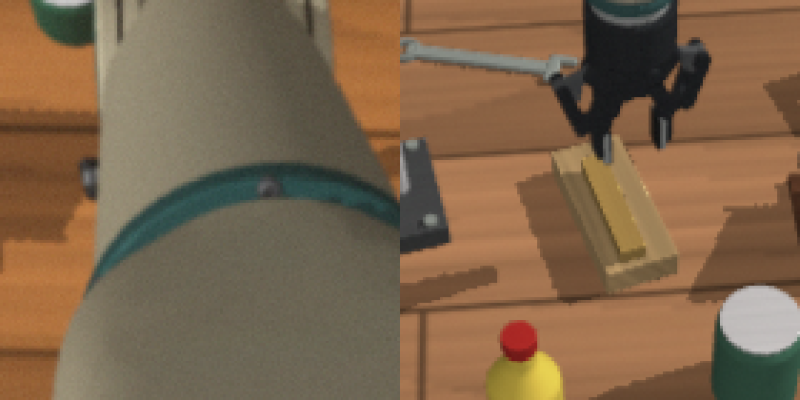

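```bash
python3 -m crank '[[[-0.55,0.58,0.8,0,-0.1,0.1],[0,0,0,0,0,0],[0,0,0,0,0,0]]]' ; python3 go.py 542 -1 90 3.1416 0 0.249;python3 - <<'E'
from h import *
from meas import rect
b=ctrl.get_image("scene");s=ctrl.read_state()
print(proj(b,s["eef_pos"]), proj(b,s["eef_pos"]+[0,0,10]))
C=cloud(b);hsv=cv2.cvtColor(b["color"],cv2.COLOR_RGB2HSV).astype(int)
m=(hsv[...,0]>16)&(hsv[...,0]<32)&(hsv[...,1]>120)&(abs(C[...,1])<60)&(abs(C[...,0]-540)<90)&(abs(C[...,2]-46)<5)
P=C[m];print(len(P),P.mean(0),rect(P))
save(b,"d.png",(210,170,330,260),6.6)
e=[[542+60*np.cos(.249)*i-12*np.sin(.249)*j,-1+60*np.sin(.249)*i+12*np.cos(.249)*j,46] for i,j in((1,1),(1,-1),(-1,-1),(-1,1))]
print(((proj(b,e)-[210,170])*6.6).round(),((proj(b,s["eef_pos"])-[210,170])*6.6).round())
E
```

```text
clock: 3.18
eef_pos: [541.4, -11.4, 98.7]
tool_rot: [3.133, -0.004, 0.242]
force: [0.9, -0.3, 0.9]
width: 42.4
t 3.1833 F [ 0.9 -0.3  0.9] w 42.4 pos [541.4 -11.4  98.7] rpy [ 3.133 -0.004  0.242]
shift [ 0.1  -0.33  0.29] turn [ 0.08 -0.04 -0.07] shift after turn [ 0.1  -0.33  0.29]
[[248.18939504 206.03314371]] [[248.09114801 203.38318599]]
339 [5.47058448e+02 4.98993885e-01 4.67996149e+01] (array([5.445e+02, 3.000e-01]), 0.254, array([121.,  25.]))
[[364. 430.]
 [305. 447.]
 [211. 230.]
 [266. 216.]] [[252. 238.]]
```

View pics/d.png

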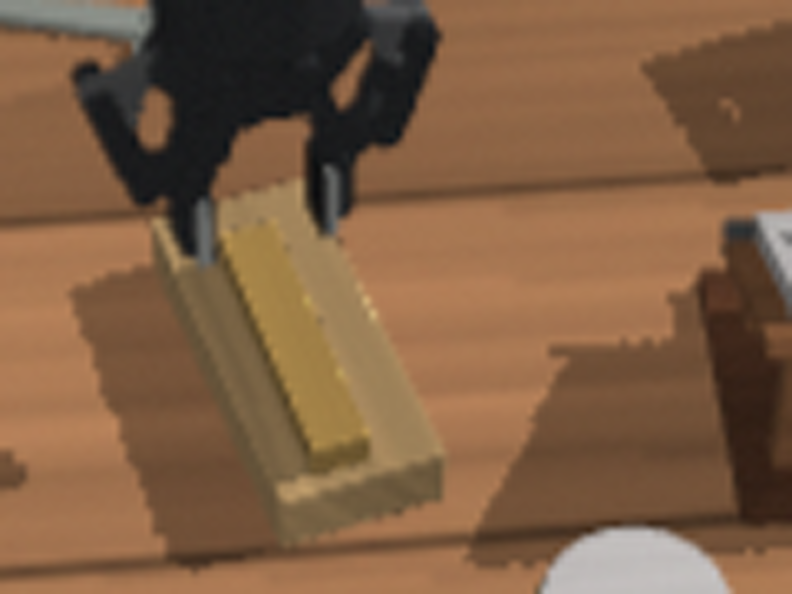

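Fingertips straddle the bar in this view (tips at about (205,262) and (330,232) in the crop, bar top from (247,226) to (340,448)); the scene camera puts the bar about 2 mm from the top camera's estimate. Going down.

```bash
python3 -m crank '[[[0.1,-0.36,0.3,0.07,0,-0.07],[0,0,0.3,0,0,0],[0,0,0.3,0,0,0],[0,0,0,0,0,0],[0,0,0,0,0,0]]]' ; python3 go.py 543 -0.5 31 3.1416 0 0.249
```

```text
clock: 3.65
eef_pos: [541.4, -2.7, 70.8]
tool_rot: [3.139, -0.005, 0.245]
force: [0.9, -0.7, 0.5]
width: 42.9
t 3.65 F [ 0.9 -0.7  0.5] w 42.9 pos [541.4  -2.7  70.8] rpy [ 3.139 -0.005  0.245]
shift [ 0.06 -0.06  1.33] turn [ 0.02 -0.04 -0.04] shift after turn [ 0.07 -0.06  1.33]
```

```bash
python3 -m crank '[[[0.06,-0.07,0.35,0,-0.04,-0.04],[0,0,0.35,0,0,0],[0,0,0.35,0,0,0],[0,0,0.3,0,0,0],[0,0,0,0,0,0],[0,0,0,0,0,0]]]' ; python3 go.py 543 -0.5 31 3.1416 0 0.249
```

```text
clock: 4.15
eef_pos: [544.7, 0.5, 28.2]
tool_rot: [3.139, -0.003, 0.251]
force: [-1.9, 0.1, 11.4]
width: 42.7
t 4.15 F [-1.9  0.1 11.4] w 42.7 pos [5.447e+02 5.000e-01 2.820e+01] rpy [ 3.139e+00 -3.000e-03  2.510e-01]
shift [-0.06  0.02 -0.09] turn [ 0.03 -0.03  0.02] shift after turn [-0.06  0.02 -0.09]
```

```bash
python3 -m crank '[[[0,0,-0.2,0,0,0],[0,0,0,0,0,0]]]'; python3 -m crank '[[[0,0,0,0,0,0],[0,0,0,0,0,0],[0,0,0,0,0,0],[0,0,0,0,0,0],[0,0,0,0,0,0],[0,0,0,0,0,0]]]' 1; python3 go.py 543 -0.5 33 3.1416 0 0.249
```

```text
clock: 4.32
eef_pos: [544.5, 0.5, 33.4]
tool_rot: [3.139, -0.003, 0.251]
force: [0.3, 0.5, -1.1]
width: 42.5
clock: 4.82
eef_pos: [544.5, 0.1, 33.1]
tool_rot: [3.139, -0.002, 0.25]
force: [-0.8, -0.4, 4.4]
width: 22.6
t 4.8167 F [-0.8 -0.4  4.4] w 22.6 pos [5.445e+02 1.000e-01 3.310e+01] rpy [ 3.139e+00 -2.000e-03  2.500e-01]
shift [-0.05  0.01  0.  ] turn [ 0.03 -0.02  0.01] shift after turn [-0.05  0.01  0.  ]
```

```bash
python3 -m crank '[[[0,0,-0.5,0,0,0],[0,0,-0.9,0,0,0],[0,0,-0.9,0,0,0],[0,0,-0.9,0,0,0],[0,0,-0.9,0,0,0],[0,0,-0.9,0,0,0.0],[0,0,0,0,0,-1],[0,0,0,0,0,-1],[0,0,0,0,0,-1],[0,0,0,0,0,-1],[0,0,0,0,0,-1],[0,0,0,0,0,-1]]]';python3 -m crank '[[[0,0,0,0,0,-1],[0,0,0,0,0,-1],[0,0,0,0,0,-1],[0,0,0,0,0,-1],[0,0,0,0,0,-1],[0,0,0,0,0,-1],[0,0,0,0,0,-1],[0,0,0,0,0,-0.8],[0,0,0,0,0,0]]]'; python3 go.py 507.5 -276 160 3.1416 0 1.768; python3 meas.py 2>/dev/null|grep blue
```

```text
clock: 5.82
eef_pos: [534.1, 0.5, 177.3]
tool_rot: [-3.126, 0.018, 0.907]
force: [-0.5, 0.2, -4.6]
width: 22.6
clock: 6.57
eef_pos: [524.5, -0.8, 165.7]
tool_rot: [-3.095, -0.006, 1.769]
force: [-0.6, 0.4, -4.5]
width: 22.5
t 6.5667 F [-0.6  0.4 -4.5] w 22.5 pos [524.5  -0.8 165.7] rpy [-3.095 -0.006  1.769]
shift [-8.88 -2.35  0.25] turn [-0.45 -0.05  0.01] shift after turn [-8.88 -2.35  0.19]
top blue 0 [nan nan nan] nan [0. 0.] 0.0 [0. 0.]
scene blue 281 [ 513.4 -276.4   45.1] 45.3 [ 510.4 -275.1] -1.37 [ 81. 118.]
```

```bash
python3 -m crank '[[[-0.7,-0.2,0,-0.45,0,0],[-0.9,-0.24,0,0,0,0],[-0.9,-0.24,0,0,0,0],[-0.9,-0.24,0,0,0,0],[-0.9,-0.24,0,0,0,0],[-0.9,-0.24,0,0,0,0],[-0.9,-0.24,0,0,0,0],[-0.9,-0.24,0,0,0,0],[-0.9,-0.24,0,0,0,0],[-0.6,-0.1,0,0,0,0],[0,0,0,0,0,0],[0,0,0,0,0,0]]]'; python3 go.py 507.5 -276 110 3.1416 0 1.768
```

```text
clock: 7.67
eef_pos: [502.7, -273.2, 158.8]
tool_rot: [-3.137, -0.009, 1.739]
force: [-0.2, 0.8, -4.3]
width: 22.2
t 7.6667 F [-0.2  0.8 -4.3] w 22.2 pos [ 502.7 -273.2  158.8] rpy [-3.137 -0.009  1.739]
shift [-0.13  0.15  1.62] turn [-0.04 -0.08 -0.27] shift after turn [-0.12  0.14  1.63]
```

```bash
python3 -m crank '[[[-0.12,0.15,0.5,-0.04,-0.08,-0.27],[0,0,0.55,0,0,0],[0,0,0,0,0,0],[0,0,0,0,0,0]]]'; python3 go.py 507.5 -276 60 3.1416 0 1.768
python3 - <<'E'
from h import *
b=ctrl.get_image("scene");s=ctrl.read_state()
c,si=np.cos(.199),np.sin(.199)
def W(l,o=(507.5,-276)): return [[o[0]+c*x-si*y,o[1]+si*x+c*y,z] for x,y,z in l]
blocks=W([(x,y,45) for X in(-27,27) for Y in(-47,47) for x,y in((X-12,Y-13),(X-12,Y+13),(X+12,Y+13),(X+12,Y-13))])
bar=W([(x,y,s["eef_pos"][2]+13) for x,y in((-12,-60),(-12,60),(12,60),(12,-60))],s["eef_pos"])
im=cv2.resize(b["color"][175:285,85:225],None,fx=5.6,fy=5.6,interpolation=3)[:,:,::-1].copy()
q=lambda X:(((proj(b,X)-[85,175]+.5)*5.6).round().astype(np.int32))
for i in range(4): cv2.polylines(im,[q(blocks[4*i:4*i+4])],True,(255,255,0),1)
for y in(-80,80): cv2.polylines(im,[q(W([(0,y,25),(0,y,95)]))],False,(0,255,0),1)
cv2.polylines(im,[q(bar)],True,(0,0,255),1)
cv2.imwrite("pics/e.png",im)
E
```

```text
clock: 8.0
eef_pos: [508.1, -273.3, 126.4]
tool_rot: [3.141, -0.001, 1.765]
force: [0.9, 0.2, -3.7]
width: 22.5
t 8.0 F [ 0.9  0.2 -3.7] w 22.5 pos [ 508.1 -273.3  126.4] rpy [ 3.141e+00 -1.000e-03  1.765e+00]
shift [-0.09 -0.04  2.21] turn [ 0.   -0.01 -0.02] shift after turn [-0.08 -0.04  2.21]
```

View pics/e.png

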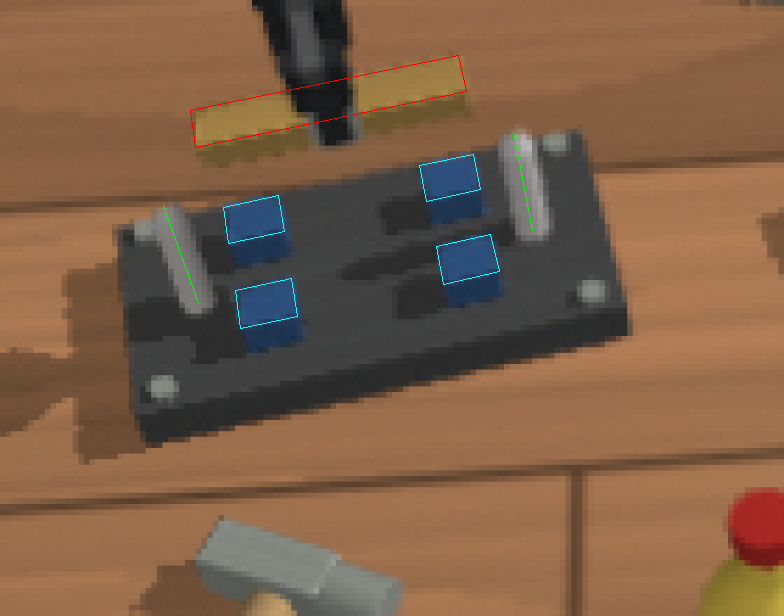

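Overlay agrees: predicted blocks and bar are both under a pixel off in the same direction. The bar sits between the pins at about (180,260) and (525,185) in the crop and is in line with the channel. Lowering.

```bash
python3 -m crank '[[[-0.09,-0.04,0.35,0,0,0],[0,0,0.4,0,0,0],[0,0,0.4,0,0,0],[0,0,0.35,0,0,0],[0,0,0,0,0,0],[0,0,0,0,0,0]]]'; python3 go.py 507.5 -276 29 3.1416 0 1.768
```

```text
clock: 8.55
eef_pos: [509.0, -274.6, 79.3]
tool_rot: [3.139, 0.0, 1.767]
force: [0.6, 0.5, -4.5]
width: 21.9
t 8.55 F [ 0.6  0.5 -4.5] w 21.9 pos [ 509.  -274.6   79.3] rpy [3.139 0.    1.767]
shift [-0.04 -0.06  1.68] turn [ 0.03  0.   -0.01] shift after turn [-0.04 -0.06  1.68]
```

```bash
python3 -m crank '[[[-0.04,-0.06,0.3,0,0,0],[-0.02,-0.02,0.3,0,0,0],[0,0,0.2,0,0,0],[0,0,0.1,0,0,0],[0,0,0,0,0,0],[0,0,0,0,0,0]]]'; python3 go.py 507.5 -276 29 3.1416 0 1.768
```

```text
clock: 9.05
eef_pos: [507.4, -277.5, 49.9]
tool_rot: [3.138, 0.001, 1.766]
force: [0.1, -0.6, -3.3]
width: 22.0
t 9.05 F [ 0.1 -0.6 -3.3] w 22.0 pos [ 507.4 -277.5   49.9] rpy [3.138e+00 1.000e-03 1.766e+00]
shift [0.05 0.01 0.7 ] turn [ 0.04  0.01 -0.02] shift after turn [0.05 0.01 0.7 ]
```

```bash
python3 -m crank '[[[0.03,0.01,0.2,0.03,0,0],[0,0,0.2,0,0,0],[0,0,0.2,0,0,0],[0,0,0.07,0,0,0],[0,0,0,0,0,0],[0,0,0,0,0,0]]]'; python3 go.py 507.5 -276 29 3.1416 0 1.768
```

```text
clock: 9.55
eef_pos: [508.4, -276.5, 28.2]
tool_rot: [3.14, 0.001, 1.767]
force: [0.1, -0.4, -2.8]
width: 22.4
t 9.55 F [ 0.1 -0.4 -2.8] w 22.4 pos [ 508.4 -276.5   28.2] rpy [3.140e+00 1.000e-03 1.767e+00]
shift [ 0.02 -0.03 -0.03] turn [ 0.02  0.01 -0.01] shift after turn [ 0.02 -0.03 -0.03]
```

```bash
python3 -m crank '[[[0,0,0.05,0,0,0],[0,0,0,0,0,0]]]';python3 -m crank '[[[0,0,0,0,0,0],[0,0,0,0,0,0],[0,0,0,0,0,0],[0,0,0,0,0,0],[0,0,-0.5,0,0,0],[0,0,-0.8,0,0,0],[0,0,-0.9,0,0,0],[0,0,-0.9,0,0,0],[0,0,-0.9,0,0,0],[0,0,-0.9,0,0,0],[0,0,-0.9,0,0,0],[0,0,-0.9,0,0,0]]]' 0; python3 go.py 507.5 -276 200 3.1416 0 1.768
python3 - <<'E'
from h import *
b=ctrl.get_image("scene");save(b,"f.png",(85,175,225,285),5.6)
E
```

```text
clock: 9.72
eef_pos: [508.7, -276.6, 28.7]
tool_rot: [3.14, 0.003, 1.767]
force: [0.7, -0.2, -4.1]
width: 22.5
clock: 10.72
eef_pos: [506.6, -275.1, 234.6]
tool_rot: [-3.139, -0.002, 1.768]
force: [0.2, -0.7, 0.2]
width: 42.5
t 10.7167 F [ 0.2 -0.7  0.2] w 42.5 pos [ 506.6 -275.1  234.6] rpy [-3.139e+00 -2.000e-03  1.768e+00]
shift [-0.04  0.03  1.15] turn [-0.03 -0.02 -0.  ] shift after turn [-0.03  0.02  1.15]
```

View pics/f.png

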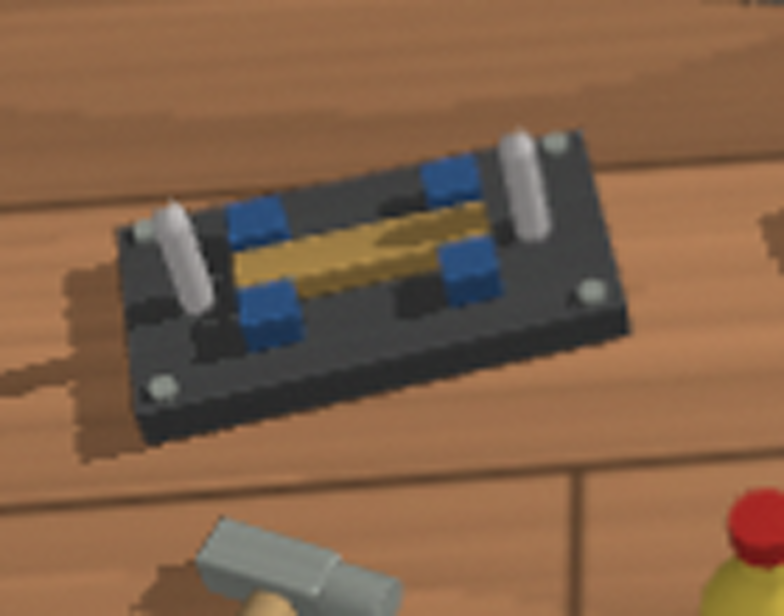

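Bar lies flat between the four blue blocks, ends at (233,262) and (490,218) in the crop, clear of both pins. Now the top die.

```bash
python3 go.py 500 288 235 3.1416 0 1.768; python3 -m crank '[[[0.9,0.1,0,0,0,0.3],[0.95,0.15,0,0,0,0.3],[0.95,0.15,0,0,0,0.3],[0.95,0.15,0,0,0,0.3],[0.95,0.1,0,0,0,0.3],[0.95,0.1,0,0,0,0.3],[0.95,0.1,0,0,0,0.2],[0.95,0.1,0,0,0,0],[0.95,0.1,0,0,0,0],[0.95,0.1,0,0,0,0],[0.95,0,0,0,0,0],[0.95,0,0,0,0,0]]]' -0.15; python3 go.py 500 288 235 2.69 0 1.553
```

```text
t 10.7667 F [ 1.7 -0.7  3.5] w 42.7 pos [ 509.9 -276.2  240.3] rpy [3.137 0.004 1.768]
shift [18.51  3.36  0.12] turn [ 0.05  0.04 -0.  ] shift after turn [18.51  3.36  0.18]
clock: 11.77
eef_pos: [534.5, 68.0, 241.6]
tool_rot: [3.12, 0.013, 1.528]
force: [0.4, -0.6, -0.1]
width: 49.1
t 11.7667 F [ 0.4 -0.6 -0.1] w 49.1 pos [534.5  68.  241.6] rpy [3.12  0.013 1.528]
shift [ 7.28 -1.46  0.09] turn [-4.11  0.18 -0.2 ] shift after turn [ 7.31 -1.25 -0.36]
```

```bash
python3 -m crank '[[[0.9,-0.2,0,0,0.18,-0.2],[0.95,-0.2,0,0,0,0],[0.95,-0.2,0,0,0,0],[0.95,-0.2,0,0,0,0],[0.95,-0.2,0,0,0,0],[0.95,-0.2,0,0,0,0],[0.9,0,0,0,0,0],[0,0,0,-0.8,0,0],[0,0,0,-0.8,0,0],[0,0,0,-0.8,0,0],[0,0,0,-0.8,0,0],[0,0,0,-0.8,0,0]]]'; python3 go.py 511.5 289.8 161.6 2.69 0 1.553;  python3 meas.py 2>/dev/null|grep top
```

```text
clock: 12.77
eef_pos: [504.0, 288.0, 241.7]
tool_rot: [2.691, -0.025, 1.559]
force: [1.6, -1.2, -0.1]
width: 49.3
t 12.7667 F [ 1.6 -1.2 -0.1] w 49.3 pos [504.  288.  241.7] rpy [ 2.691 -0.025  1.559]
shift [-0.   -0.94  2.51] turn [-0.01 -0.24 -0.05] shift after turn [ 0.06 -0.94  2.51]
top blue 404 [ 502.8 -275.6   46. ] 46.1 [ 505.2 -276.8] -1.368 [ 76. 119.]
top brass 0 [nan nan nan] nan [0. 0.] 0.0 [0. 0.]
top red 445 [533.5 287.3 118.5] 118.3 [533.2 287.9] 1.551 [88. 26.]
top alu 2326 [552.7 269.7  82.9] 85.3 [517.2 290.5] 1.548 [201. 146.]
```

```bash
python3 -m crank '[[[0.03,-0.3,0.5,0,-0.2,-0.05],[0.03,-0.3,0.5,0,0,0],[0,-0.3,0.5,0,0,0],[0,0,0.5,0,0,0],[0,0,0.35,0,0,0],[0,0,0,0,0,0],[0,0,0,0,0,0]]]'; python3 go.py 546.3 289.2 89.6 2.69 0 1.553
python3 - <<'E'
from h import *
from scipy.spatial.transform import Rotation as Ro
b=ctrl.get_image("scene");s=ctrl.read_state()
im=cv2.resize(b["color"][130:250,300:440],None,fx=5.6,fy=5.6,interpolation=3)[:,:,::-1].copy()
q=lambda X:(((proj(b,X)-[300,130]+.5)*5.6).round().astype(np.int32))
G=Ro.from_euler("xyz",[.0,-.45,1.553-np.pi/2])  # plate axes
c=np.array([538,289.3,106.7])
for z in(11,-11): cv2.polylines(im,[q(c+G.apply([[-12,-45,z],[-12,45,z],[12,45,z],[12,-45,z]]))],True,(255,255,0),1)
for y in(-80,80): cv2.polylines(im,[q(c+G.apply([[9.5*np.cos(a),y+9.5*np.sin(a),-31] for a in np.linspace(0,6.28,30)]))],True,(0,255,0),1)
cv2.polylines(im,[q(c+G.apply([[-42,-100,-31],[-42,100,-31],[42,100,-31],[42,-100,-31]]))],True,(0,255,0),1)
T=Ro.from_euler("xyz",s["tool_rot"]);cv2.polylines(im,[q(s["eef_pos"]+T.apply([[0,0,-30],[0,0,70]]))],False,(255,0,255),1)
cv2.imwrite("pics/g.png",im)
E
```

```text
clock: 13.45
eef_pos: [514.2, 293.0, 164.8]
tool_rot: [2.697, 0.002, 1.561]
force: [-0.3, 0.1, 0.5]
width: 49.0
t 13.45 F [-0.3  0.1  0.5] w 49.0 pos [514.2 293.  164.8] rpy [2.697e+00 2.000e-03 1.561e+00]
shift [-0.11 -0.11  2.72] turn [-0.07 -0.02  0.08] shift after turn [-0.11 -0.13  2.72]
```

View pics/g.png

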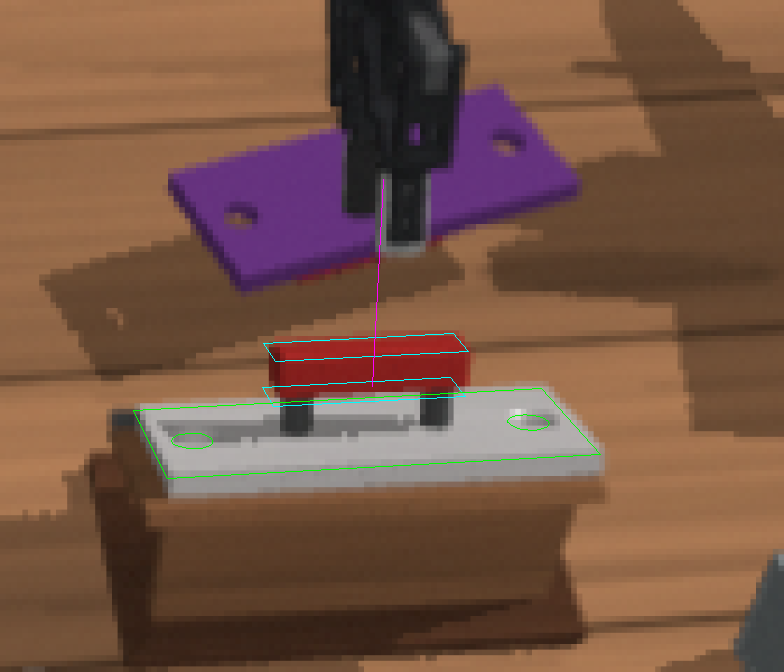

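Overlay of the estimated plate and handle fits the picture (handle centre about (370,368) in the crop) and the tool axis (magenta) runs to its middle. Descending on it.

```bash
python3 -m crank '[[[-0.1,-0.12,0.3,-0.07,0,0.08],[0,0,0.4,0,0,0],[0,0,0.4,0,0,0],[0,0,0.3,0,0,0],[0,0,0,0,0,0],[0,0,0,0,0,0]]]'; python3 go.py 546.3 289.2 89.6 2.69 0 1.553
```

```text
clock: 14.0
eef_pos: [535.8, 290.2, 130.4]
tool_rot: [2.683, -0.011, 1.547]
force: [0.2, 0.0, -0.1]
width: 49.3
t 14.0 F [ 0.2  0.  -0.1] w 49.3 pos [535.8 290.2 130.4] rpy [ 2.683 -0.011  1.547]
shift [-0.04 -0.29  1.37] turn [ 0.07 -0.07 -0.1 ] shift after turn [-0.03 -0.28  1.38]
```

```bash
python3 -m crank '[[[-0.03,-0.28,0,0.07,-0.05,-0.08],[0,0,0.1,0,0,0],[0,0,0,0,0,0],[0,0,0,0,0,0]]]'; python3 go.py 546.3 289.2 89.6 2.69 0 1.553
```

```text
clock: 14.33
eef_pos: [529.7, 290.0, 126.3]
tool_rot: [2.688, -0.005, 1.552]
force: [-0.2, 0.1, 0.6]
width: 48.8
t 14.3333 F [-0.2  0.1  0.6] w 48.8 pos [529.7 290.  126.3] rpy [ 2.688 -0.005  1.552]
shift [-0.02 -0.04  1.34] turn [ 0.02 -0.04 -0.03] shift after turn [-0.02 -0.04  1.34]
```

```bash
python3 -m crank '[[[-0.02,-0.04,0.3,0,-0.03,0],[0,0,0.3,0,0,0],[0,0,0.3,0,0,0],[0,0,0.2,0,0,0],[0,0,0,0,0,0],[0,0,0,0,0,0]]]'; python3 go.py 546.3 289.2 89.6 2.69 0 1.553
```

```text
clock: 14.83
eef_pos: [543.6, 291.3, 97.5]
tool_rot: [2.685, -0.005, 1.553]
force: [-0.5, -0.4, -0.3]
width: 48.8
t 14.8333 F [-0.5 -0.4 -0.3] w 48.8 pos [543.6 291.3  97.5] rpy [ 2.685 -0.005  1.553]
shift [-0.07 -0.03  0.27] turn [ 0.04 -0.04 -0.02] shift after turn [-0.07 -0.03  0.27]
```

```bash
python3 -m crank '[[[-0.06,-0.03,0.22,0.03,-0.04,0],[0,0,0,0,0,0],[0,0,0,0,0,0]]]';  python3 -m crank '[[[0,0,0,0,0,0],[0,0,0,0,0,0],[0,0,0,0,0,0]]]' 0.25; python3 -m crank '[[[0,0,0,0,0,0],[0,0,0,0,0,0],[0,0,0,0,0,0],[0,0,0,0,0,0],[0,0,0,0,0,0]]]' 1;python3 go.py 546.3 289.2 89.6 2.69 0 1.553
```

```text
clock: 15.08
eef_pos: [545.8, 290.0, 91.7]
tool_rot: [2.688, -0.001, 1.552]
force: [-0.0, 0.4, 0.0]
width: 49.0
clock: 15.33
eef_pos: [545.7, 290.1, 92.2]
tool_rot: [2.687, -0.002, 1.552]
force: [0.1, 0.2, 0.0]
width: 32.0
clock: 15.75
eef_pos: [544.3, 290.2, 91.9]
tool_rot: [2.689, -0.002, 1.552]
force: [-0.9, 0.2, -2.1]
width: 23.6
t 15.75 F [-0.9  0.2 -2.1] w 23.6 pos [544.3 290.2  91.9] rpy [ 2.689e+00 -2.000e-03  1.552e+00]
shift [-0.03  0.03  0.1 ] turn [ 0.   -0.02 -0.02] shift after turn [-0.03  0.03  0.1 ]
```

```bash
python3 -m crank '[[[0,0,-0.2,0,0,0],[0,0,-0.4,0,0,0],[0,0.1,-0.6,0,0,0],[0,0.3,-0.6,0,0,0],[0,0.35,-0.7,0,0,0],[0,0.35,-0.7,0,0,0],[0,0.35,-0.7,0,0,0],[0,0.35,-0.7,0,0,0],[0,0.35,-0.6,0,0,0],[0,0.3,-0.6,0,0,0],[0,0,0,0,0,0],[0,0,0,0,0,0]]]';python3 go.py 530 290 250 3.1416 0 1.553
```

```text
clock: 16.75
eef_pos: [522.9, 282.5, 272.3]
tool_rot: [2.724, 0.02, 1.551]
force: [-0.1, -1.4, -7.4]
width: 22.9
t 16.75 F [-0.1 -1.4 -7.4] w 22.9 pos [522.9 282.5 272.3] rpy [2.724 0.02  1.551]
shift [ 0.27 -0.09  0.77] turn [3.99 0.2  0.02] shift after turn [0.25 0.23 0.74]
```

```bash
python3 -m crank '[[[0,0,0,0.5,0.1,0],[0,0,0,0.7,0.1,0],[0,0,0,0.7,0,0],[0,0,0,0.7,0,0],[0,0,0,0.7,0,0],[0,0,0,0.5,0,0],[0,0,0,0.2,0,0],[0,0,0,0,0,0],[0,0,0,0,0,0]]]';python3 go.py 508 -276 250 3.1416 0 1.768
```

```text
clock: 17.5
eef_pos: [513.1, 271.9, 249.6]
tool_rot: [-3.092, 0.026, 1.559]
force: [-0.8, 0.7, -7.2]
width: 23.0
t 17.5 F [-0.8  0.7 -7.2] w 23.0 pos [513.1 271.9 249.6] rpy [-3.092  0.026  1.559]
shift [-18.26   0.07   0.47] turn [-0.49  0.2  -2.  ] shift after turn [-1.788e+01 -3.740e+00 -1.000e-02]
```

```bash
python3 -m crank '[[[-0.4,0,0,-0.3,0.1,-0.2],[-0.7,0,0,-0.15,0.1,-0.2],[-0.8,-0.05,0,0,0,-0.2],[-0.85,-0.05,0,0,0,-0.2],[-0.85,-0.1,0,0,0,-0.2],[-0.85,-0.1,0,0,0,-0.2],[-0.85,-0.15,0,0,0,-0.2],[-0.85,-0.15,0,0,0,-0.2],[-0.85,-0.15,0,0,0,-0.2],[-0.85,-0.2,0,0,0,-0.2],[-0.85,-0.2,0,0,0,0],[-0.85,-0.2,0,0,0,0]]]';python3 go.py 508 -276 250 3.1416 0 1.768
```

```text
clock: 18.5
eef_pos: [493.7, -22.4, 240.7]
tool_rot: [-3.128, 0.013, 1.806]
force: [0.3, 0.1, -5.8]
width: 23.0
t 18.5 F [ 0.3  0.1 -5.8] w 23.0 pos [493.7 -22.4 240.7] rpy [-3.128  0.013  1.806]
shift [-8.34 -1.51 -0.18] turn [-0.12  0.13  0.36] shift after turn [-8.38 -1.19 -0.31]
```

```bash
python3 -m crank '[[[-0.8,-0.1,-0.05,-0.1,0.1,0.3],[-0.8,-0.1,-0.05,0,0,0.06],[-0.8,-0.15,-0.05,0,0,0],[-0.8,-0.15,-0.05,0,0,0],[-0.8,-0.15,-0.05,0,0,0],[-0.8,-0.15,-0.05,0,0,0],[-0.8,-0.15,0,0,0,0],[-0.8,-0.1,0,0,0,0],[-0.6,-0.1,0,0,0,0],[-0.3,0,0,0,0,0],[0,0,0,0,0,0],[0,0,0,0,0,0]]]';python3 go.py 508 -276 250 3.1416 0 1.768
```

```text
clock: 19.5
eef_pos: [490.3, -257.5, 243.5]
tool_rot: [-3.121, 0.015, 1.768]
force: [1.1, 0.7, -6.6]
width: 23.0
t 19.5 F [ 1.1  0.7 -6.6] w 23.0 pos [ 490.3 -257.5  243.5] rpy [-3.121  0.015  1.768]
shift [-0.72  0.45 -0.21] turn [-0.2   0.14 -0.  ] shift after turn [-0.72  0.46 -0.22]
```

```bash
python3 -m crank '[[[-0.4,0.25,0.3,-0.2,0.13,0],[-0.3,0.2,0.5,0,0,0],[0,0,0.5,0,0,0],[0,0,0.5,0,0,0],[0,0,0.5,0,0,0],[0,0,0.4,0,0,0],[0,0,0,0,0,0],[0,0,0,0,0,0]]]';python3 go.py 508 -276 150 3.1416 0 1.768
```

```text
clock: 20.17
eef_pos: [510.5, -258.2, 159.8]
tool_rot: [3.139, -0.005, 1.788]
force: [0.3, 0.2, -6.2]
width: 22.8
t 20.1667 F [ 0.3  0.2 -6.2] w 22.8 pos [ 510.5 -258.2  159.8] rpy [ 3.139 -0.005  1.788]
shift [-0.56 -0.21  0.32] turn [ 0.02 -0.05  0.19] shift after turn [-0.57 -0.2   0.33]
```

```bash
python3 -m crank '[[[-0.55,-0.2,0.2,0.02,-0.04,0.18],[0,0,0,0,0,0],[0,0,0,0,0,0],[0,0,0,0,0,0]]]';python3 go.py 508 -276 150 3.1416 0 1.768
cat > ov.py <<'E'
from h import *;import sys
from meas import rect
from scipy.spatial.transform import Rotation as Ro
b=ctrl.get_image("scene");s=ctrl.read_state();C=cloud(b)
hsv=cv2.cvtColor(b["color"],cv2.COLOR_RGB2HSV).astype(int);H,S,V=[hsv[...,i] for i in range(3)]
near=(abs(C[...,0]-508)<110)&(abs(C[...,1]+276)<130)
hz=s["eef_pos"][2]+20
m=near&(S<70)&(V>110)&(abs(C[...,2]-(hz-31))<8)
P=C[m];n=np.linalg.svd(P-P.mean(0),full_matrices=False)[2][2]
print("plate",len(P),P.mean(0).round(1),*rect(P),"n",(n*np.sign(n[2])).round(3))
m=near&((H<6)|(H>174))&(S>150)&(abs(C[...,2]-hz-11)<5);P=C[m];print("redtop",len(P),P.mean(0).round(1),*rect(P))
x0,y0,x1,y1=85,140,225,260
im=cv2.resize(b["color"][y0:y1,x0:x1],None,fx=5.6,fy=5.6,interpolation=3)[:,:,::-1].copy()
q=lambda X:(((proj(b,X)-[x0,y0]+.5)*5.6).round().astype(np.int32))
G=Ro.from_euler("xyz",s["tool_rot"])*Ro.from_euler("x",np.pi)*Ro.from_euler("z",-np.pi/2)
c=s["eef_pos"]+[0,0,hz-s["eef_pos"][2]]
for z in(11,): cv2.polylines(im,[q(c+G.apply([[-12,-45,z],[-12,45,z],[12,45,z],[12,-45,z]]))],True,(255,255,0),1)
cv2.polylines(im,[q(c+G.apply([[-42,-100,-31],[-42,100,-31],[42,100,-31],[42,-100,-31]]))],True,(0,255,0),1)
D=Ro.from_euler("z",.198);o=np.array([508,-276,0])
for y in(-80,80): cv2.polylines(im,[q(o+D.apply([[0,y,25],[0,y,95]]))],False,(255,0,255),1)
cv2.polylines(im,[q(o+D.apply([[-60,-115,25],[-60,115,25],[60,115,25],[60,-115,25]]))],True,(255,0,255),1)
cv2.imwrite("pics/"+sys.argv[1],im)
E
python3 ov.py i.png
```

```text
clock: 20.5
eef_pos: [510.1, -273.5, 156.2]
tool_rot: [3.139, 0.0, 1.773]
force: [-0.3, -0.6, -6.3]
width: 23.1
t 20.5 F [-0.3 -0.6 -6.3] w 23.1 pos [ 510.1 -273.5  156.2] rpy [3.139 0.    1.773]
shift [-0.07 -0.09  0.21] turn [0.03 0.   0.05] shift after turn [-0.07 -0.09  0.21]
plate 1560 [ 519.3 -271.7  142.2] [ 510.5 -272.2] -1.374 [ 89. 199.] n [0.006 0.003 1.   ]
redtop 129 [ 511.6 -270.4  184.4] [ 511.5 -271.9] -1.376 [23. 87.]
```

View pics/i.png

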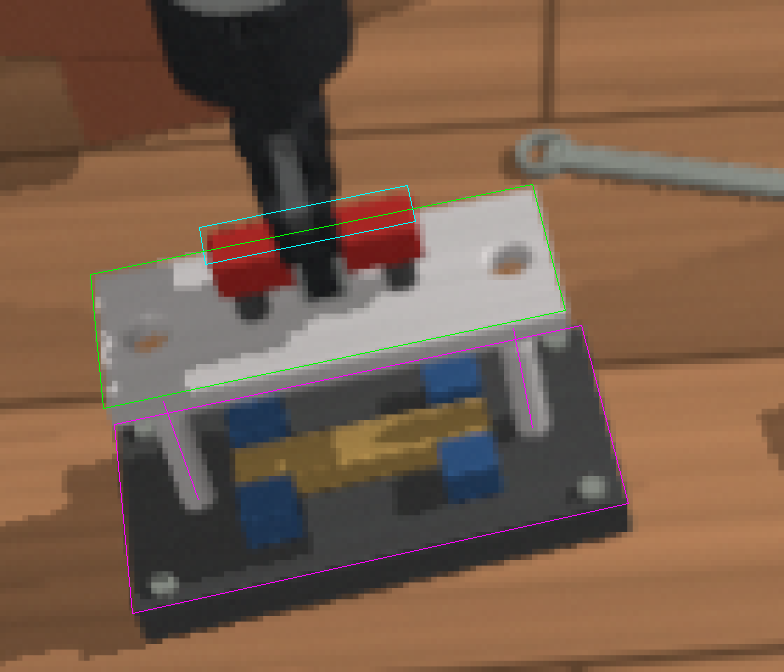

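Numerically: plate is level (normal 0.006, 0.003), yaw agrees with the die (-1.375 vs -1.372), handle centre is about 17 mm above the TCP, and the holes at (148,338) and (510,260) in the crop follow the pins once the remaining 2-3 mm is taken out.

```bash
python3 -m crank '[[[-0.08,-0.09,0.3,0.02,0,0.02],[0,0,0.3,0,0,0],[0,0,0.25,0,0,0],[0,0,0,0,0,0],[0,0,0,0,0,0],[0,0,0,0,0,0]]]';python3 go.py 508.3 -276.3 124 3.1416 0 1.772
```

```text
clock: 21.05
eef_pos: [508.3, -275.9, 128.5]
tool_rot: [3.14, 0.0, 1.771]
force: [0.5, 0.2, -6.2]
width: 22.8
t 21.05 F [ 0.5  0.2 -6.2] w 22.8 pos [ 508.3 -275.9  128.5] rpy [3.14  0.    1.771]
shift [-0.01 -0.    0.15] turn [ 0.02  0.   -0.01] shift after turn [-0.01 -0.    0.15]
```

Very well aligned. Down slowly, watching force.

```bash
python3 -m crank '[[[0,0,0.12,0,0,0],[0,0,0.12,0,0,0],[0,0,0.12,0,0,0],[0,0,0.12,0,0,0],[0,0,0,0,0,0]]]';python3 go.py 508.3 -276.3 105 3.1416 0 1.772;python3 -m crank '[[[0,0,0.1,0,0,0],[0,0,0.1,0,0,0],[0,0,0.1,0,0,0],[0,0,0,0,0,0]]]';python3 go.py 508.3 -276.3 100 3.1416 0 1.772
```

```text
clock: 21.47
eef_pos: [509.0, -275.9, 113.1]
tool_rot: [3.139, 0.001, 1.772]
force: [-0.9, 0.6, -6.2]
width: 22.8
t 21.4667 F [-0.9  0.6 -6.2] w 22.8 pos [ 509.  -275.9  113.1] rpy [3.139e+00 1.000e-03 1.772e+00]
shift [-0.01 -0.03  0.27] turn [ 0.03  0.01 -0.  ] shift after turn [-0.01 -0.02  0.27]
clock: 21.8
eef_pos: [508.7, -276.3, 103.2]
tool_rot: [3.139, 0.001, 1.771]
force: [-0.0, -0.2, -6.5]
width: 23.2
t 21.8 F [-0.  -0.2 -6.5] w 23.2 pos [ 508.7 -276.3  103.2] rpy [3.139e+00 1.000e-03 1.771e+00]
shift [ 0.   -0.01  0.11] turn [ 0.02  0.01 -0.01] shift after turn [ 0.   -0.01  0.11]
```

```bash
python3 -m crank '[[[0,0,0.12,0.02,0,0],[0,0,0.12,0,0,0],[0,0,0.12,0,0,0],[0,0,0.12,0,0,0],[0,0,0,0,0,0]]]';python3 go.py 508.3 -276.3 72 3.1416 0 1.772
```

```text
clock: 22.22
eef_pos: [508.7, -276.3, 87.2]
tool_rot: [-3.142, 0.001, 1.771]
force: [0.1, 0.3, -7.1]
width: 22.7
t 22.2167 F [ 0.1  0.3 -7.1] w 22.7 pos [ 508.7 -276.3   87.2] rpy [-3.142e+00  1.000e-03  1.771e+00]
shift [ 0.   -0.01  0.51] turn [-0.    0.01 -0.01] shift after turn [ 0.   -0.01  0.51]
```

```bash
python3 -m crank '[[[0,0,0.12,0,0,0],[0,0,0.12,0,0,0],[0,0,0.12,0,0,0],[0,0,0.06,0,0,0],[0,0,0,0,0,0],[0,0,0,0,0,0]]]';python3 -m crank '[[[0,0,0.05,0,0,0],[0,0,0,0,0,0]]]'; python3 go.py 508.3 -276.3 70.7 3.1416 0 1.772
```

```text
clock: 22.72
eef_pos: [509.0, -276.2, 72.9]
tool_rot: [3.142, 0.001, 1.771]
force: [-1.0, -0.5, -5.0]
width: 23.2
clock: 22.88
eef_pos: [509.1, -276.5, 72.0]
tool_rot: [3.141, 0.002, 1.771]
force: [-0.9, 1.0, -5.4]
width: 23.0
t 22.8833 F [-0.9  1.  -5.4] w 23.0 pos [ 509.1 -276.5   72. ] rpy [3.141e+00 2.000e-03 1.771e+00]
shift [ 0.01 -0.02  0.04] turn [ 0.    0.02 -0.01] shift after turn [ 0.01 -0.02  0.04]
```

```bash
python3 -m crank '[[[0,0,0.06,0,0,0],[0,0,0,0,0,0]]]'; python3 -m crank '[[[0,0,0.06,0,0,0],[0,0,0,0,0,0]]]'; python3 ov.py j.png
```

```text
clock: 23.05
eef_pos: [509.1, -276.5, 72.3]
tool_rot: [3.142, 0.003, 1.771]
force: [-1.8, -0.4, -7.1]
width: 23.0
clock: 23.22
eef_pos: [509.2, -276.8, 72.0]
tool_rot: [3.141, 0.004, 1.771]
force: [-1.0, 0.6, -5.9]
width: 22.9
plate 1378 [ 520.1 -273.5   58.1] [ 510.3 -275.3] -1.372 [ 89. 199.] n [0.009 0.003 1.   ]
redtop 136 [ 511.2 -274.2  100.7] [ 510.9 -274.8] -1.409 [25. 87.]
```

```bash
python3 -m crank '[[[0,0,0.12,0,0,0],[0,0,0,0,0,0],[0,0,0,0,0,0]]]'; python3 -m crank '[[[0,0,0.12,0,0,0],[0,0,0.12,0,0,0],[0,0,0,0,0,0]]]'
```

```text
clock: 23.52
eef_pos: [509.2, -276.9, 72.9]
tool_rot: [-3.141, 0.007, 1.771]
force: [-0.7, 0.3, -7.0]
width: 23.3
clock: 23.77
eef_pos: [509.1, -277.4, 72.5]
tool_rot: [-3.14, 0.011, 1.769]
force: [0.0, 0.6, -7.7]
width: 23.1
```

```bash
python3 -c "
from cell import ctrl
s=ctrl.read_state();print(s['qpos'].round(3),s['tau'].round(1),s['force'],s['torque'].round(2))"; python3 ov.py k.png
```

```text
[ 0.695  0.771 -0.398  1.843  0.5    0.623  0.184] [  0.2 -60.5  -6.  -14.9   0.2  -0.3  -0. ] [ 0.02861003  0.59300814 -7.68747713] [ 0.06  0.2  -0.  ]
plate 1385 [ 520.2 -274.7   58.6] [ 508.9 -276.2] -1.373 [ 91. 199.] n [0.003 0.008 1.   ]
redtop 143 [ 511.8 -277.1  101.1] [ 509.5 -275.3] -1.356 [27. 87.]
```

View pics/k.png

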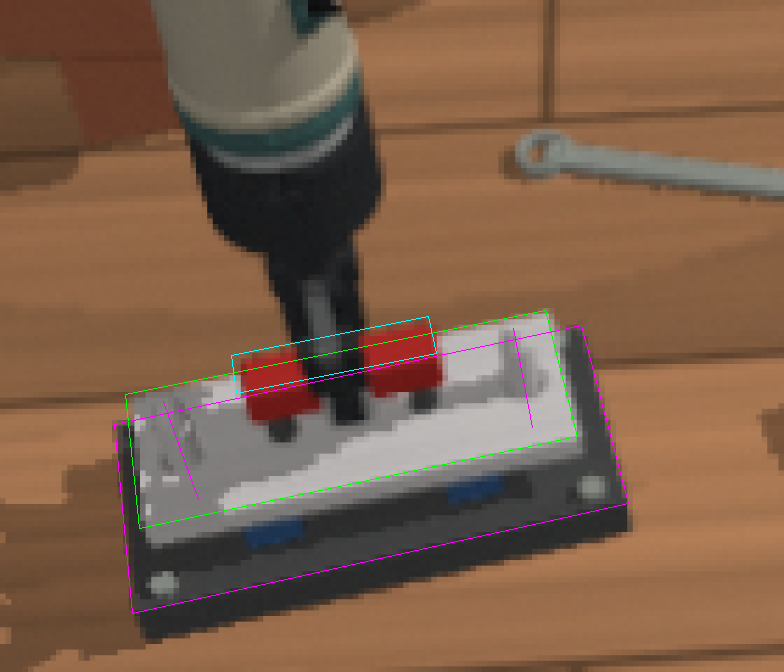

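```bash
python3 -m crank '[[[0,0,0.12,0,0,0]]]'; python3 -m crank '[[[0,0,0.2,0,0,0]]]'; python3 go.py 508.3 -276.3 70.7 3.1416 0 1.772
```

```text
clock: 23.9
eef_pos: [509.3, -277.9, 71.4]
tool_rot: [-3.139, 0.013, 1.768]
force: [-15.2, 4.7, 58.8]
width: 22.5
clock: 23.98
eef_pos: [509.3, -278.0, 71.2]
tool_rot: [-3.138, 0.016, 1.767]
force: [-23.9, 10.3, 90.4]
width: 23.2
t 23.9833 F [-23.9  10.3  90.4] w 23.2 pos [ 509.3 -278.    71.2] rpy [-3.138  0.016  1.767]
shift [ 0.06 -0.02  0.02] turn [-0.04  0.16 -0.04] shift after turn [ 0.06 -0.02  0.02]
```

Firm contact under push: the die is seated on the blocks. Relax and release with only a light downward bias.

```bash
python3 -m crank '[[[0,0,0,0,0,0]]]'; python3 -m crank '[[[0,0,0.04,0,-0.1,0]]]';python3 -m crank '[[[0,0,0.02,0,0,0],[0,0,0,0,0,0],[0,0,0,0,0,0],[0,0,0,0,0,0]]]' 0.2;python3 go.py 508.3 -276.3 150 3.1416 0 1.772
```

```text
clock: 24.07
eef_pos: [509.1, -277.7, 73.0]
tool_rot: [-3.138, 0.017, 1.767]
force: [-1.2, 1.2, -8.8]
width: 23.3
clock: 24.15
eef_pos: [509.0, -278.2, 72.2]
tool_rot: [-3.138, 0.029, 1.767]
force: [-2.4, -1.2, 3.4]
width: 23.2
clock: 24.48
eef_pos: [513.0, -278.6, 69.8]
tool_rot: [3.138, 0.031, 1.768]
force: [0.2, -0.4, 0.1]
width: 34.2
t 24.4833 F [ 0.2 -0.4  0.1] w 34.2 pos [ 513.  -278.6   69.8] rpy [3.138 0.031 1.768]
shift [ 0.02 -0.13 -2.68] turn [ 0.03  0.3  -0.04] shift after turn [ 0.11 -0.14 -2.67]
```

```bash
python3 -m crank '[[[0,-0.13,0,0,0.2,0],[0,0,0,0,0,0],[0,0,0,0,0,0]]]' -0.2;python3 go.py 508.3 -276.3 170 3.1416 0 1.772; python3 -m crank '[[[0,0,-0.2,0,0,0],[0,0,-0.4,0,0,0],[0,0,-0.6,0,0,0],[0,0,-0.8,0,0,0],[0,0,-0.9,0,0,0],[0,0,-0.9,0,0,0],[0,0,-0.9,0,0,0],[0,0,0,0,0,0]]]'; python3 -m crank '[[[0.9,0.2,0,0,0,0],[0.9,0.2,0,0,0,0],[0.9,0.2,0,0,0,0],[0.9,0.2,0,0,0,0],[0.9,0.2,0,0,0,0],[0.9,0.2,0,0,0,0],[0.9,0.2,0,0,0,0],[0.9,0.2,0,0,0,0],[0.9,0.2,0,0,0,0],[0,0,0,0,0,0],[0,0,0,0,0,0]]]'
python3 - <<'E'
from h import *
from meas import rect
p=ctrl.get_image("top");b=ctrl.get_image("scene")
for k in(p,b):
    C=cloud(k);hsv=cv2.cvtColor(k["color"],cv2.COLOR_RGB2HSV).astype(int);H,S,V=[hsv[...,i] for i in range(3)]
    near=(abs(C[...,0]-508)<110)&(abs(C[...,1]+276)<130)
    P=C[near&((H<6)|(H>174))&(S>150)&(abs(C[...,2]-99)<6)];print("red",len(P),np.median(P[:,2]),rect(P))
    P=C[near&(S<70)&(V>110)&(abs(C[...,2]-57)<6)];n=np.linalg.svd(P-P.mean(0),full_matrices=False)[2][2];print("plate",np.median(P[:,2]),rect(P),n)
A=cv2.resize(p["color"][190:290,340:480],None,fx=2.85,fy=2.85,interpolation=3);B=cv2.resize(b["color"][165:305,80:220],(399,399),interpolation=3)
B=B[:285*1] if 0 else B
A=cv2.copyMakeBorder(A,0,399-A.shape[0],0,0,0);cv2.imwrite("pics/l.png",np.hstack([A,B])[:,:,::-1])
E
```

```text
clock: 24.73
eef_pos: [510.9, -279.1, 68.5]
tool_rot: [3.136, 0.009, 1.769]
force: [0.6, 0.2, 0.2]
width: 51.3
t 24.7333 F [0.6 0.2 0.2] w 51.3 pos [ 510.9 -279.1   68.5] rpy [3.136 0.009 1.769]
shift [ 0.08 -0.05 -3.38] turn [ 0.05  0.09 -0.03] shift after turn [ 0.11 -0.07 -3.38]
clock: 25.4
eef_pos: [511.1, -275.5, 219.9]
tool_rot: [3.135, 0.009, 1.772]
force: [1.4, 0.6, -0.2]
width: 50.9
clock: 26.32
eef_pos: [519.4, -15.6, 229.1]
tool_rot: [3.117, 0.022, 1.771]
force: [0.1, -1.0, 0.1]
width: 51.0
red 0 nan (array([0., 0.]), 0.0, array([0., 0.]))
plate 58.16579446841885 (array([ 545.7, -364.8]), 0.691, array([58., 27.])) [-0.0091389  -0.01054629 -0.99990262]
red 278 99.39946172041665 (array([ 510.6, -276.2]), -1.362, array([27., 87.]))
plate 57.623869960883965 (array([ 509. , -276.8]), -1.372, array([ 91., 199.])) [-0.01652891 -0.00108912 -0.9998628 ]
  return _methods._mean(a, axis=axis, dtype=dtype,
  ret = ret.dtype.type(ret / rcount)
```

View pics/l.png

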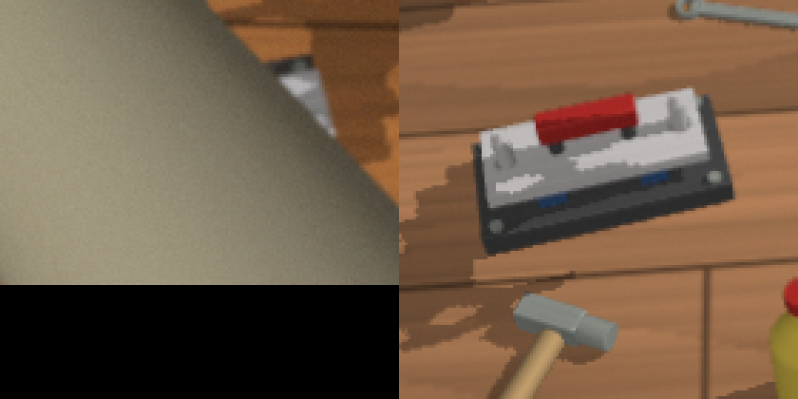

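The die is seated: red handle at (587,118) in the right half, both pins up through the plate at about (502,155) and (678,112), handle top at 99 mm (so its centre is at about 88 mm). The arm is clear, and the left half is blocked by the arm.

```bash
python3 -c "
from cell import ctrl
print(ctrl.read_state()['qd'].round(3));print(ctrl.finish_job())"
```

```text
[ 0.025  0.008  0.027 -0.001  0.01   0.003 -0.   ]
the job is handed in; nothing more can be done
None
```

I laid the brass bar in the channel and lowered the top die level over both pins until it rested on the blue blocks. I then released it, moved the arm clear and handed the job in at about 26 s. No verdict came back.

**Last checks (scene camera):**
- **Height:** the red bar's centre is at about 88.4 mm; the target is 88 mm.
- **Sideways:** the handle is within about 1.5 mm of where the blue blocks measured.
- **Direction:** the plate is in line with the die to about 0.002 rad. The handle fit alone gave about 0.01 rad.
- **Bar:** it lay flat between the blocks when last seen, before the die covered it. I did not check it again.
- **Bystanders:** the last view showed only part of the oil bottle, and the tin was out of frame, so I did not confirm either at the end. The arm stayed well clear of both.

**Where checks disagreed or failed:**
- **Level:** the plate's tilt fit gave about 0.017 rad, partly skewed by its front face and within the 0.035 limit.
- **Top camera:** the arm blocked its final view, so it could not confirm the result. The two cameras also differed by up to 5 mm in x, so I mostly aimed between them.
- **Wrist force:** confirming the seating took two short pushes, which raised the vertical wrist force briefly to about 90 N. That is below the 120 N limit, but more than was needed.

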